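# Load the ash analyser's carousel for a burn-off run

### The job

Load the dark blue carousel for the burn-off run: going clockwise (seen from above) from the white blank crucible, stand the terracotta fireclay crucible in the ring right next to the blank, the black graphite crucible in the ring after that, and the grey metal nickel crucible in the one after the graphite, each upright on the disc inside its ring. Then close the graphite crucible with the black lid and the nickel crucible with the metal lid, knob up and seated in the mouth; the fireclay crucible stays open. Do not disturb the blank or the small white porcelain dish.

Things in the scene. Friction and masses are not known exactly. Their poses are not given: they have to be found in the camera images.
- fireclay: fireclay crucible: terracotta (orange-brown) round open cup, rim 50 mm across (47 at 14 mm up, tapering to a 34 mm foot), 42 mm high, wall 3 mm, 44 mm mouth, inside floor 4 mm up; origin at the centre of its underside, z up when it stands; all four crucibles have this shape; about 60 g
- graphite: graphite crucible: black round open cup, rim 50 mm across (47 at 14 mm up, tapering to a 34 mm foot), 42 mm high, wall 3 mm, 44 mm mouth, inside floor 4 mm up; origin at the centre of its underside, z up when it stands; all four crucibles have this shape; about 60 g
- nickel: nickel crucible: grey metal round open cup, rim 50 mm across (47 at 14 mm up, tapering to a 34 mm foot), 42 mm high, wall 3 mm, 44 mm mouth, inside floor 4 mm up; origin at the centre of its underside, z up when it stands; all four crucibles have this shape; about 90 g
- graphite_lid: graphite crucible's lid: black disc 55 mm across with a round knob on top: underneath a 32 mm locating boss 3 mm deep (the lid rests on it on the bench), disc from 3 to 7 mm up, knob from 7 to 25 mm up, 12 mm across at its foot and 15 mm across from 16 to 25 mm up; origin at the centre of the underside of the boss, z up; on its crucible the boss hangs in the mouth and the disc lies on the rim, so that the origin is 39 mm above the crucible's origin; about 30 g
- nickel_lid: nickel crucible's lid: grey metal disc 55 mm across with a round knob on top: underneath a 32 mm locating boss 3 mm deep (the lid rests on it on the bench), disc from 3 to 7 mm up, knob from 7 to 25 mm up, 12 mm across at its foot and 15 mm across from 16 to 25 mm up; origin at the centre of the underside of the boss, z up; on its crucible the boss hangs in the mouth and the disc lies on the rim, so that the origin is 39 mm above the crucible's origin; about 40 g
- blank: the blank: white porcelain round open cup, rim 50 mm across (47 at 14 mm up, tapering to a 34 mm foot), 42 mm high, wall 3 mm, 44 mm mouth, inside floor 4 mm up; origin at the centre of its underside, z up when it stands; all four crucibles have this shape; it stands loose in one ring of the carousel and must stay there
- place_1: the ring next to the blank, clockwise seen from above; one of the six places of the carousel: a raised aluminium ring, 62 mm outside, 54 mm inside, 4 mm high, on top of the dark blue carousel disc; origin at the ring's centre on the disc's top face (22 mm above the bench), z up. The carousel is a fixed dark blue disc, 252 mm across, its places 60 degrees apart with centres 90 mm from the carousel's centre, where a 30 mm high, 24 mm wide aluminium lifting knob stands
- place_2: the ring second from the blank, clockwise seen from above; one of the six places of the carousel: a raised aluminium ring, 62 mm outside, 54 mm inside, 4 mm high, on top of the dark blue carousel disc; origin at the ring's centre on the disc's top face (22 mm above the bench), z up. It lies 120 degrees round from the blank
- place_3: the ring third from the blank, clockwise seen from above, straight across the carousel from it; one of the six places of the carousel: a raised aluminium ring, 62 mm outside, 54 mm inside, 4 mm high, on top of the dark blue carousel disc; origin at the ring's centre on the disc's top face (22 mm above the bench), z up.
- dish: bystander: white porcelain evaporating dish, a round bowl 70 mm across and 28 mm high, loose on the bench among the crucibles and lids; origin at the centre of its underside. Nothing else within 150 mm of the crucibles, lids and carousel stands higher than 90 mm
There are look-alikes about, which are no part of the job. Leave any purple or red look-alike of the nickel_lid alone.

How it is judged:
At the end, for the whole second after the job is handed in: Fireclay, graphite, nickel stand upright (0.05 rad) inside rings 1, 2, 3 clockwise from the blank, within 12 mm of the ring centres; black lid on graphite, metal lid on nickel, within 9 mm of centre, level (0.07 rad), boss in the mouth; all at rest (horizontal distance between fireclay and place_1 below 0.012 m and z of fireclay in the frame of place_1 below 0.0025 m and angle between each of fireclay, graphite, nickel's own z axis and vertical below 0.05 rad and linear speed of each of fireclay, graphite, nickel, graphite_lid, nickel_lid below 0.02 m/s and horizontal distance between graphite and place_2 below 0.012 m and z of graphite in the frame of place_2 below 0.0025 m and horizontal distance between nickel and place_3 below 0.012 m and z of nickel in the frame of place_3 below 0.0025 m and horizontal distance between graphite_lid and graphite below 0.009 m and z of graphite_lid in the frame of graphite between 0.036 and 0.0415 m and angle between each of graphite_lid, nickel_lid's own z axis and vertical below 0.07 rad and horizontal distance between nickel_lid and nickel below 0.009 m and z of nickel_lid in the frame of nickel between 0.036 and 0.0415 m); the robot touches nothing.
It fails at once if the blank crucible is shifted by more than 20 mm or tipped (distance of blank from where it was at the start of the episode above 0.02 m or angle between blank's own z axis and vertical above 0.3 rad).
It fails at once if the porcelain dish is shifted by more than 25 mm or tipped (distance of dish from where it was at the start of the episode above 0.025 m or angle between dish's own z axis and vertical above 0.4 rad).
It also fails if it takes over 134 s, if anything falls off the work surface, if the arm or the gripper's body presses on something with over 40 N, if the wrist force passes 120 N, or if a joint passes its speed limit or range.

### The arm

A 6-joint arm with a two-finger parallel gripper is mounted at the origin on the work surface. World frame = base frame: x ahead of the robot, y to its left, z up, the work surface at z = 0. Lengths are in m, angles in rad, forces in N, time in s.
With the tool pointing down it reaches from about 0.35 to 0.8 m from the base axis. Payload 7.3 kg.
Tool frame: the origin (TCP) lies between the finger pads; the fingertips stand robot.nose_length ahead of it and the grasp point (between the pads) lies 6 mm ahead of it (robot.nose_length is the distance from the TCP to the fingertips, in m); x points along the fingers, y is the direction in which the jaws open and shut, and the axes are right-handed (so a half turn about x gives the same grasp; the last joint's range is limited). The gripper opens to 85 mm and grips with 20 to 120 N. Pads are 22 mm wide; open, the fingers measure 114 mm over their backs; the gripper's body (76 mm by 85 mm) begins 54 mm behind the grasp point. The pads swing forward as they close: fully open they stand 13 mm farther back than shut.
Start: joints at [1.112, 0.342, 1.524, -0, 1.275, -0.146], TCP at [0.162, 0.5, 0.256] pointing down, gripper open.
Joint ranges: [-2.53, 2.53], [-0.77, 2.02], [0.04, 2.7], [-1, 4.14], [0.28, 2.66], [-3.11, 3.11]. Speed limits (rad/s): [2.57, 2.57, 3.14, 3.14, 3.14, 3.14].

### API

Orientations are given as a unit quaternion [w, x, y, z].
In Python, from workcell import robot, capture, job gives the robot as it stands.
- The arm moves only by the tool play_rows, never from a script. Its argument "steps" is a list of rows, each an object of numbers: "ax", "ay", "az": the turn, a rotation vector about the tool's x, y, z in units of 6 degrees (1.0 is 6 degrees); "dx", "dy", "dz": the shift along the tool's x, y, z in units of 40 mm (1.0 is 40 mm); "fingers": the closure, from 0 (fully open) to 1 (shut). A call has 1 to 12 rows; each row shifts and turns the commanded pose from where the row before left it, along the tool's axes as they then stand; what a row does not reach is not made up. A row lasts 1/10 s, in which the tool goes at most 50 mm and 8.59 degrees, less where a joint would pass 70% of its speed; a pose out of reach is approached as far as the arm can. A call is refused whole if a number of a shift passes 1 or a number of a turn 1, either way. A call with a gripper value outside its range is refused whole. The fingers move at their own pace and stop on an object; "grip_force" is the grip in N (left out, the last holds). Time passes only in rows, so rows that do not move let the fingers close. It gives the time, the measured TCP pose, the force and the opening at its end, in the units of the state.
- robot.get_state(): the state, without advancing time (a new reading comes with each control period).
- capture(name): name is "side" or "top" or "wrist"; returns a dict with "pixels" (480x640x3 uint8, red, green, blue), "intrinsics" (3x3 intrinsics, pixels), "k1" (the pictures are not rectified: a ray, as slopes to the right and down, at radius r is drawn at 1 + k1 r^2 times it, then the intrinsics apply), "R" (3x3) and "t" (3): a world point X has camera coordinates R X + t. Camera axes: x right, y down, z forward; pixel columns grow to the right and rows downward; lengths in m; the calibration is good to about 2 mm. A picture is of the moment at which its call begins. There is no depth.
- job.close_job(): hands the job in, once; it reports no verdict.
The state is a dict: "time_s": time; "joints": joint angles; "joint_velocities": joint speeds; "effort": joint torques, N m; "tool_pos": TCP position; "tcp_rot": TCP orientation; "wrist_force": force on the tool from outside, world axes, zero at the start; "torque": the same for the moment, N m; "width": finger opening in m.
Only numpy, scipy, OpenCV 4.12 (cv2) and the standard library are available. Lean on these libraries where they do the work, as an engineer would, in place of code of your own. Each camera call takes 0.05 s, during which the arm holds its last target. There are 200 camera calls.

## Working session

There is one attempt and no reset: what is moved stays moved. The work goes in short steps, Python scripts to look and compute and a tool call to move; the robot and the scene stay as the last step left them, time stands still between calls to the robot, and variables do not carry over. Pictures are saved under pics/ and viewed, about 12 in all and at most 16, crops included, and the job is handed in when it is done.

Besides the shell and the picture viewer there is one more tool, called after ">>>" as name(argument=value, ...), one argument or row to a line, values as JSON. play_rows: Moves the arm, as the interface text tells. Its arguments: {"type":"object","properties":{"steps":{"type":"array","items":{"type":"object","properties":{"ax":{"type":"number"},"ay":{"type":"number"},"az":{"type":"number"},"dx":{"type":"number"},"dy":{"type":"number"},"dz":{"type":"number"},"fingers":{"type":"number"}}}},"grip_force":{"type":"number"}},"required":["steps"]}

```bash
ls; mkdir -p pics
cat > h.py <<'E'
import numpy as np, cv2
from workcell import robot, capture, job
def snap(cam,name=None):
    c=capture(cam)
    if name: cv2.imwrite(f'pics/{name}.png',c['pixels'][:,:,::-1])
    return c
def ray(c,u,v):
    K=np.array(c['intrinsics']);d=np.array([(u-K[0,2])/K[0,0],(v-K[1,2])/K[1,1]])
    s=d.copy()
    for _ in range(20): s=d/(1+c['k1']*(s@s))
    R=np.array(c['R']);t=np.array(c['t'])
    return -R.T@t, R.T@np.array([s[0],s[1],1.])
def at(c,u,v,z):
    o,d=ray(c,u,v); return (o+d*(z-o[2])/d[2]).round(4)
def proj(c,X):
    p=np.array(c['R'])@np.array(X)+np.array(c['t']);s=p[:2]/p[2];s=s*(1+c['k1']*(s@s))
    K=np.array(c['intrinsics']);return (K[0,0]*s[0]+K[0,2],K[1,1]*s[1]+K[1,2])
E
python3 - <<'E'
from h import *
for n in ('top','side','wrist'):
    c=snap(n,n+'0');print(n,c['intrinsics'],c['k1'],(-np.array(c['R']).T@np.array(c['t'])).round(3))
s=robot.get_state();print(s);print(robot.nose_length)
E
```

```text
pics
top [[475.10476271   0.         314.8160713 ]
 [  0.         475.10476271 243.03586869]
 [  0.           0.           1.        ]] -0.061873939019231466 [ 0.251 -0.03   1.04 ]
side [[505.58865471   0.         314.74954422]
 [  0.         505.58865471 244.12704677]
 [  0.           0.           1.        ]] 0.049897325101827816 [0.273 0.796 0.732]
wrist [[396.41383158   0.         321.74187941]
 [  0.         396.41383158 240.67773012]
 [  0.           0.           1.        ]] 0.026383501136200416 [0.095 0.521 0.373]
{'time_s': 0.15, 'joints': array([ 1.11199273e+00,  3.42560618e-01,  1.52477244e+00,  1.25265650e-06,
        1.27540967e+00, -1.46002855e-01]), 'joint_velocities': array([ 7.55778596e-05, -3.09284937e-03, -7.27405771e-04, -8.62868231e-04,
        7.28908343e-04, -6.62818578e-04]), 'effort': array([ 1.78046936e-03, -4.33913469e+01, -2.46143764e+01, -7.15716101e-05,
        5.73469340e-03,  1.58922842e-05]), 'tool_pos': array([0.16141752, 0.49929253, 0.25579544]), 'tcp_rot': array([ 0.69835446,  0.10975352,  0.69859746, -0.11052959]), 'wrist_force': array([-0.5565882 , -0.00225547,  0.77270409]), 'torque': array([ 0.02447269, -0.01146931,  0.02961368]), 'width': 0.08560757429212147}
0.025
```

View pics/top0.png

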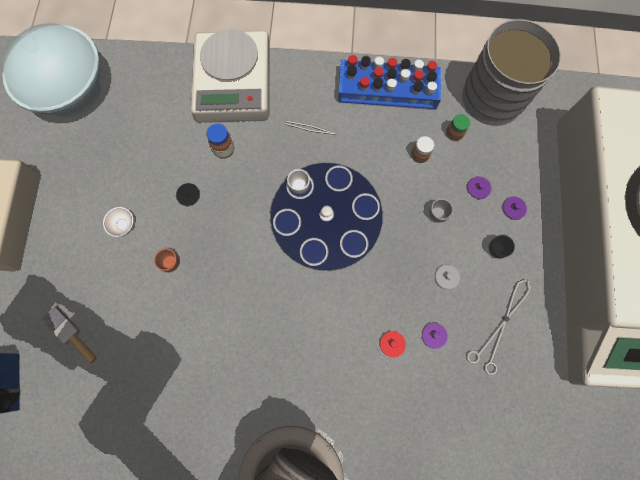

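View pics/side0.png

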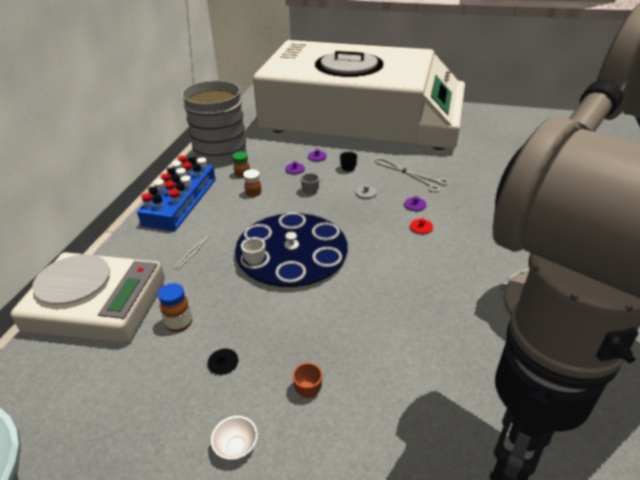

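Candidates in the top picture:
- **Fireclay:** (166,260).
- **Graphite:** black cup (502,246). The black bottle caps are not it.
- **Nickel:** grey cup (441,210). The white blank at (299,183) is not it.
- **Graphite lid:** black disc (188,194).
- **Nickel lid:** grey (448,277). The purple ones at (479,187), (515,208) and (435,335), and the red one at (393,344), are look-alikes.
- **Dish:** (118,222).

Image up is +x and left is +y. Clockwise from the blank, the rings are (339,178), (366,206) and (354,243).

Run:
```python
from h import *
im=cv2.imread('pics/top0.png')
a=cv2.resize(im[170:295,90:220],None,fx=3,fy=3,interpolation=cv2.INTER_CUBIC)
b=cv2.resize(im[170:295,405:525],None,fx=3,fy=3,interpolation=cv2.INTER_CUBIC)
cv2.imwrite('pics/c1.png',np.hstack([a,b]))
cv2.imwrite('pics/c2.png',cv2.resize(im[155:275,265:390],None,fx=5,fy=5,interpolation=cv2.INTER_CUBIC))
c=snap('top')
for n,u,v,z in [('carousel',327,216,.022),('ring1',339,178,.024),('r2',366,206,.024),('r3',354,243,.024),('r5',287,222,.024),('r4',314,251,.024),('blank',298.5,181,.064),('fire',165.5,260,.042),('gra',502,246,.042),('ni',441,210,.042),('glid',188,194,.007),('nlid',448,277,.007),('dish',118,222,.028)]: print(n,at(c,u,v,z))
```

```text
carousel [ 0.5598 -0.036   0.022 ]
ring1 [ 0.6515 -0.057   0.024 ]
r2 [ 0.5893 -0.1217  0.024 ]
r3 [ 0.5019 -0.0996  0.024 ]
r5 [0.5385 0.0517 0.024 ]
r4 [ 0.4772 -0.0132  0.024 ]
blank [0.6219 0.0318 0.064 ]
fire [0.4289 0.3041 0.042 ]
gra [ 0.5154 -0.4215  0.042 ]
ni [ 0.5871 -0.2863  0.042 ]
glid [0.593  0.2869 0.007 ]
nlid [ 0.4448 -0.3129  0.007 ]
dish [0.509  0.4292 0.028 ]
```

View pics/c1.png

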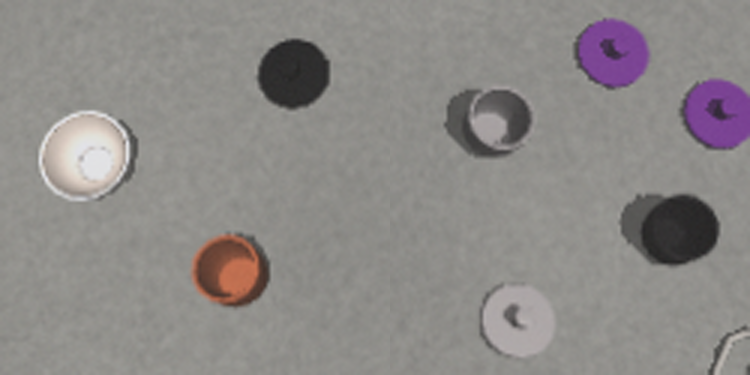

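View pics/c2.png

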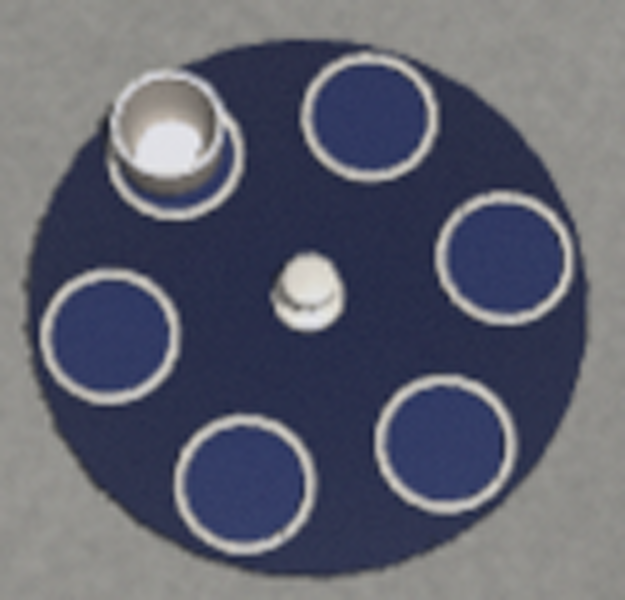

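The crops confirm the choices: a black disc lid, a plain grey lid with a knob, a black cup and a grey cup. Next I fit the six-ring model and work out the first moves.

```bash
cat >> h.py <<'E'
from scipy.spatial.transform import Rotation as Rn
def Rt(s): q=s['tcp_rot'];return Rn.from_quat([q[1],q[2],q[3],q[0]]).as_matrix()
def need(*ts):
    "units to go from measured pose to TCP target(s), one after another"
    s=robot.get_state();R=Rt(s);p=np.array(s['tool_pos'])
    print('at',p.round(4),'w',round(s['width'],4),'t',s['time_s'],'xaxis',R[:,0].round(3),'y',R[:,1].round(3))
    for t in ts: print('dx dy dz',(R.T@(np.array(t)-p)/.04).round(2));p=np.array(t)
E
python3 - <<'E'
from h import *
from scipy.optimize import least_squares
c=snap('top')
pix=np.array([(176,152),(370,117),(505,258),(447,444),(246,484),(110,336)])/5+[264.6,154.6]
P=np.array([at(c,u,v,.026)[:2] for u,v in pix])
def m(p): a=p[2]-np.arange(6)*np.pi/3; return p[:2]+.09*np.c_[np.cos(a),np.sin(a)]
r=least_squares(lambda p:(m(p)-P).ravel(),[.56,-.036,.8]);print(r.x,abs(r.fun).max());print(m(r.x)[:4].round(4))
for n,u,v,z in [('fire',165.7,260,.042),('gra',502.8,245.7,.042),('ni',441.5,209.6,.042)]: print(n,at(c,u,v,z))
need([.429,.304,.2],[.429,.304,.11])
E
```

```text
[ 0.5634     -0.03436667  0.8023245 ] 0.0010466397755615198
[[ 0.626   0.0303]
 [ 0.6507 -0.0562]
 [ 0.5882 -0.1209]
 [ 0.5008 -0.0991]]
fire [0.4289 0.3036 0.042 ]
gra [ 0.5163 -0.4233  0.042 ]
ni [ 0.5881 -0.2874  0.042 ]
at [0.1615 0.4994 0.256 ] w 0.0852 t 0.25 xaxis [-0.    -0.001 -1.   ] y [ 0.308  0.951 -0.001]
dx dy dz [ 1.4  -2.59  7.87]
dx dy dz [2.25 0.   0.  ]
```

>>> play_rows(
  steps=[
    {"dx": 0.15,"dy": -0.29,"dz": 0.875},
    {"dx": 0.15,"dy": -0.29,"dz": 0.875},
    {"dx": 0.15,"dy": -0.29,"dz": 0.875},
    {"dx": 0.15,"dy": -0.29,"dz": 0.875},
    {"dx": 0.15,"dy": -0.29,"dz": 0.875},
    {"dx": 0.15,"dy": -0.29,"dz": 0.875},
    {"dx": 0.15,"dy": -0.29,"dz": 0.875},
    {"dx": 0.15,"dy": -0.29,"dz": 0.875},
    {"dx": 0.2,"dy": -0.27,"dz": 0.87},
    {},
    {},
    {},
  ],
  grip_force=40,
)

```text
$.steps[0]: bad value
```

Run:
```python
from h import *
c=snap('wrist','w1')
print('fire rim exp',proj(c,[.429,.304,.042]))
need([.429,.304,.11],[.429,.304,.034])
```

```text
fire rim exp (np.float64(223.5334952959519), np.float64(505.49481347976916))
at [0.1615 0.4994 0.2561] w 0.0853 t 0.3 xaxis [-0. -0. -1.] y [ 0.308  0.951 -0.   ]
dx dy dz [ 3.65 -2.59  7.87]
dx dy dz [1.9 0.  0. ]
```

View pics/w1.png

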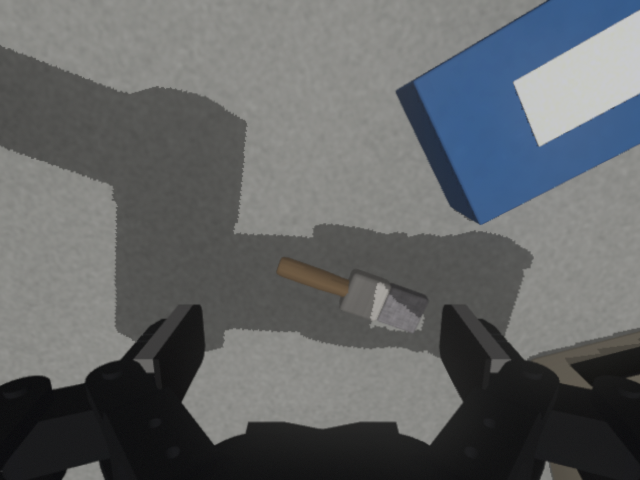

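The call was refused, probably because every row needs all of its fields. The wrist picture shows only bench, with the fingers at the bottom; image bottom is tool +z.

>>> play_rows(
  steps=[
    {"ax": 0,"ay": 0,"az": 0,"dx": 0.15,"dy": -0.29,"dz": 0.875,"fingers": 0},
    {"ax": 0,"ay": 0,"az": 0,"dx": 0.15,"dy": -0.29,"dz": 0.875,"fingers": 0},
    {"ax": 0,"ay": 0,"az": 0,"dx": 0.15,"dy": -0.29,"dz": 0.875,"fingers": 0},
    {"ax": 0,"ay": 0,"az": 0,"dx": 0.15,"dy": -0.29,"dz": 0.875,"fingers": 0},
    {"ax": 0,"ay": 0,"az": 0,"dx": 0.15,"dy": -0.29,"dz": 0.875,"fingers": 0},
    {"ax": 0,"ay": 0,"az": 0,"dx": 0.15,"dy": -0.29,"dz": 0.875,"fingers": 0},
    {"ax": 0,"ay": 0,"az": 0,"dx": 0.15,"dy": -0.29,"dz": 0.875,"fingers": 0},
    {"ax": 0,"ay": 0,"az": 0,"dx": 0.15,"dy": -0.29,"dz": 0.875,"fingers": 0},
    {"ax": 0,"ay": 0,"az": 0,"dx": 0.2,"dy": -0.27,"dz": 0.87,"fingers": 0},
    {"ax": 0,"ay": 0,"az": 0,"dx": 0,"dy": 0,"dz": 0,"fingers": 0},
    {"ax": 0,"ay": 0,"az": 0,"dx": 0,"dy": 0,"dz": 0,"fingers": 0},
  ],
  grip_force=40,
)

```text
time_s: 1.4
tool_pos: [0.4293, 0.3036, 0.1999]
tcp_rot: [0.698, 0.111, 0.699, -0.111]
wrist_force: [-0.3, -1.2, 0.0]
width: 0.0853
```

Run:
```python
from h import *
c=snap('wrist','w2')
print('fire rim exp',proj(c,[.429,.304,.042]))
need([.429,.304,.11],[.429,.304,.034])
```

```text
fire rim exp (np.float64(321.9965037496249), np.float64(228.95455840579925))
at [0.4288 0.3042 0.2002] w 0.0854 t 1.45 xaxis [-0.001  0.    -1.   ] y [ 0.308  0.951 -0.   ]
dx dy dz [ 2.26 -0.    0.01]
dx dy dz [1.9 0.  0. ]
```

View pics/w2.png

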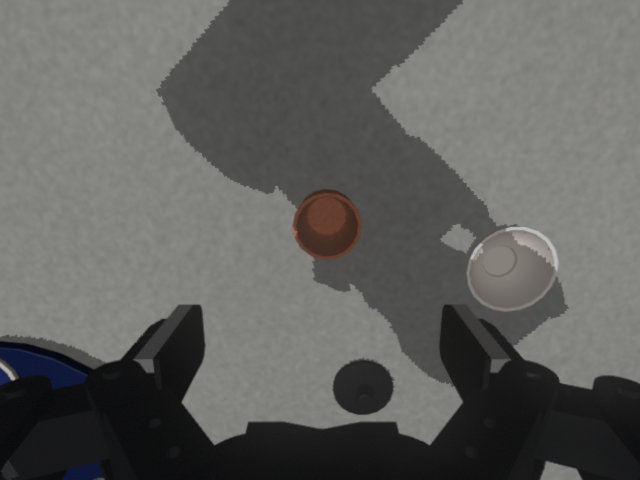

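The fireclay cup is at (327,225), within 4 mm of the prediction, and the black lid is at (363,387). I descend with a small correction and grip.

>>> play_rows(
  steps=[
    {"ax": 0,"ay": 0,"az": 0,"dx": 0.7,"dy": 0.06,"dz": -0.04,"fingers": 0},
    {"ax": 0,"ay": 0,"az": 0,"dx": 0.7,"dy": 0,"dz": 0,"fingers": 0},
    {"ax": 0,"ay": 0,"az": 0,"dx": 0.7,"dy": 0,"dz": 0,"fingers": 0},
    {"ax": 0,"ay": 0,"az": 0,"dx": 0.7,"dy": 0,"dz": 0,"fingers": 0},
    {"ax": 0,"ay": 0,"az": 0,"dx": 0.7,"dy": 0,"dz": 0,"fingers": 0},
    {"ax": 0,"ay": 0,"az": 0,"dx": 0.4,"dy": 0,"dz": 0,"fingers": 0},
    {"ax": 0,"ay": 0,"az": 0,"dx": 0.25,"dy": 0,"dz": 0,"fingers": 0},
    {"ax": 0,"ay": 0,"az": 0,"dx": 0,"dy": 0,"dz": 0,"fingers": 0.2},
    {"ax": 0,"ay": 0,"az": 0,"dx": 0,"dy": 0,"dz": 0,"fingers": 0.6},
    {"ax": 0,"ay": 0,"az": 0,"dx": 0,"dy": 0,"dz": 0,"fingers": 0.6},
    {"ax": 0,"ay": 0,"az": 0,"dx": 0,"dy": 0,"dz": 0,"fingers": 0.6},
    {"ax": 0,"ay": 0,"az": 0,"dx": 0,"dy": 0,"dz": 0,"fingers": 0.6},
  ],
  grip_force=40,
)

```text
time_s: 2.65
tool_pos: [0.429, 0.3075, 0.0358]
tcp_rot: [0.699, 0.111, 0.698, -0.109]
wrist_force: [-2.0, 0.1, 6.3]
width: 0.048
```

Run:
```python
from h import *
need([.4285,.305,.154],[.6507,-.0562,.154],[.6507,-.0562,.057])
```

```text
at [0.429  0.3075 0.0358] w 0.048 t 2.65 xaxis [ 0.002  0.002 -1.   ] y [0.308 0.951 0.002]
dx dy dz [-2.96 -0.06  0.01]
dx dy dz [-0.   -6.88  8.06]
dx dy dz [ 2.42 -0.01 -0.  ]
```

>>> play_rows(
  steps=[
    {"ax": 0,"ay": 0,"az": 0,"dx": -0.6,"dy": 0,"dz": 0,"fingers": 0.6},
    {"ax": 0,"ay": 0,"az": 0,"dx": -1,"dy": 0,"dz": 0,"fingers": 0.6},
    {"ax": 0,"ay": 0,"az": 0,"dx": -1,"dy": 0,"dz": 0,"fingers": 0.6},
    {"ax": 0,"ay": 0,"az": 0,"dx": -0.4,"dy": -0.4,"dz": 0.5,"fingers": 0.6},
    {"ax": 0,"ay": 0,"az": 0,"dx": 0,"dy": -0.75,"dz": 0.85,"fingers": 0.6},
    {"ax": 0,"ay": 0,"az": 0,"dx": 0,"dy": -0.75,"dz": 0.85,"fingers": 0.6},
    {"ax": 0,"ay": 0,"az": 0,"dx": 0,"dy": -0.75,"dz": 0.85,"fingers": 0.6},
    {"ax": 0,"ay": 0,"az": 0,"dx": 0,"dy": -0.75,"dz": 0.85,"fingers": 0.6},
    {"ax": 0,"ay": 0,"az": 0,"dx": 0,"dy": -0.75,"dz": 0.85,"fingers": 0.6},
    {"ax": 0,"ay": 0,"az": 0,"dx": 0,"dy": -0.75,"dz": 0.85,"fingers": 0.6},
    {"ax": 0,"ay": 0,"az": 0,"dx": 0,"dy": -0.75,"dz": 0.85,"fingers": 0.6},
    {"ax": 0,"ay": 0,"az": 0,"dx": 0,"dy": -0.75,"dz": 0.85,"fingers": 0.6},
  ],
  grip_force=40,
)

```text
time_s: 3.85
tool_pos: [0.6282, -0.0284, 0.155]
tcp_rot: [0.699, 0.11, 0.698, -0.11]
wrist_force: [0.2, 1.4, -0.9]
width: 0.0481
```

Run:
```python
from h import *
s=snap('wrist');s=snap('wrist');c=snap('wrist','w3')
for p in [(.6507,-.0562,.024),(.626,.0303,.064)]: print(proj(c,p))
need([.6507,-.0562,.154],[.6507,-.0562,.058])
```

```text
(np.float64(297.16909670817074), np.float64(278.50597338168205))
(np.float64(430.009784472692), np.float64(217.86086560986894))
at [ 0.6283 -0.0293  0.1543] w 0.0476 t 4.0 xaxis [ 0.001 -0.    -1.   ] y [0.312 0.95  0.   ]
dx dy dz [ 0.01 -0.46  0.74]
dx dy dz [ 2.4 -0.  -0. ]
```

View pics/w3.png

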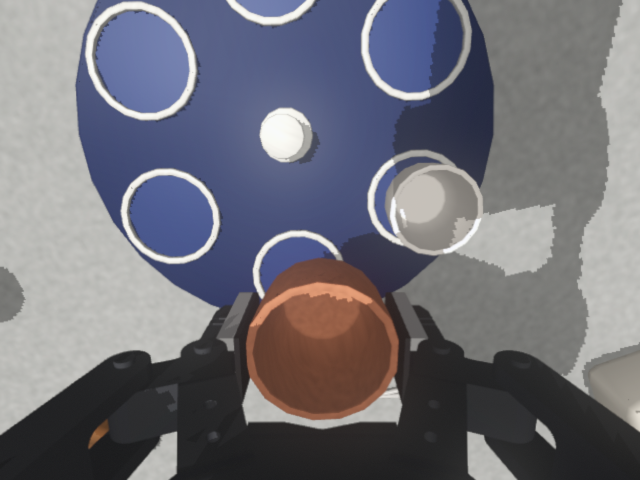

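Gripped well: the held rim is at (322,350) and ring 1 is at (298,277), as predicted. The blank's rim is at (437,208). Lowering now.

>>> play_rows(
  steps=[
    {"ax": 0,"ay": 0,"az": 0,"dx": 0,"dy": -0.46,"dz": 0.74,"fingers": 0.6},
    {"ax": 0,"ay": 0,"az": 0,"dx": 0,"dy": 0,"dz": 0,"fingers": 0.6},
    {"ax": 0,"ay": 0,"az": 0,"dx": 0.6,"dy": 0,"dz": 0,"fingers": 0.6},
    {"ax": 0,"ay": 0,"az": 0,"dx": 0.6,"dy": 0,"dz": 0,"fingers": 0.6},
    {"ax": 0,"ay": 0,"az": 0,"dx": 0.5,"dy": 0,"dz": 0,"fingers": 0.6},
    {"ax": 0,"ay": 0,"az": 0,"dx": 0.3,"dy": 0,"dz": 0,"fingers": 0.6},
    {"ax": 0,"ay": 0,"az": 0,"dx": 0.2,"dy": 0,"dz": 0,"fingers": 0.6},
    {"ax": 0,"ay": 0,"az": 0,"dx": 0.1,"dy": 0,"dz": 0,"fingers": 0.6},
    {"ax": 0,"ay": 0,"az": 0,"dx": 0.05,"dy": 0,"dz": 0,"fingers": 0.6},
    {"ax": 0,"ay": 0,"az": 0,"dx": 0,"dy": 0,"dz": 0,"fingers": 0.6},
    {"ax": 0,"ay": 0,"az": 0,"dx": 0,"dy": 0,"dz": 0,"fingers": 0.6},
  ],
  grip_force=40,
)

```text
time_s: 5.1
tool_pos: [0.6504, -0.0532, 0.0611]
tcp_rot: [0.699, 0.11, 0.698, -0.11]
wrist_force: [0.7, -0.2, -1.0]
width: 0.048
```

Run:
```python
from h import *
p=(.6507,-.0562,.0585)
need(p)
print(robot.get_state()['wrist_force'])
need((.6507,-.0562,.2),(.5163,-.4233,.2),(.5163,-.4233,.034))
```

```text
at [ 0.6504 -0.0532  0.0611] w 0.048 t 5.1 xaxis [ 0.001 -0.    -1.   ] y [0.308 0.951 0.   ]
dx dy dz [ 0.06 -0.07  0.03]
[ 0.6755997  -0.24538996 -1.00866063]
at [ 0.6504 -0.0532  0.0611] w 0.048 t 5.1 xaxis [ 0.001 -0.    -1.   ] y [0.308 0.951 0.   ]
dx dy dz [-3.47 -0.07  0.04]
dx dy dz [-0.   -9.77 -0.37]
dx dy dz [ 4.15 -0.   -0.01]
```

>>> play_rows(
  steps=[
    {"ax": 0,"ay": 0,"az": 0,"dx": 0.05,"dy": -0.07,"dz": 0.03,"fingers": 0.6},
    {"ax": 0,"ay": 0,"az": 0,"dx": 0.03,"dy": 0,"dz": 0,"fingers": 0.6},
    {"ax": 0,"ay": 0,"az": 0,"dx": 0,"dy": 0,"dz": 0,"fingers": 0.6},
    {"ax": 0,"ay": 0,"az": 0,"dx": 0,"dy": 0,"dz": 0,"fingers": 0.35},
    {"ax": 0,"ay": 0,"az": 0,"dx": 0,"dy": 0,"dz": 0,"fingers": 0.2},
    {"ax": 0,"ay": 0,"az": 0,"dx": 0,"dy": 0,"dz": 0,"fingers": 0.2},
    {"ax": 0,"ay": 0,"az": 0,"dx": 0,"dy": 0,"dz": 0,"fingers": 0.2},
    {"ax": 0,"ay": 0,"az": 0,"dx": -0.4,"dy": 0,"dz": 0,"fingers": 0.2},
    {"ax": 0,"ay": 0,"az": 0,"dx": -0.8,"dy": 0,"dz": 0,"fingers": 0.2},
    {"ax": 0,"ay": 0,"az": 0,"dx": -0.8,"dy": 0,"dz": 0,"fingers": 0.2},
    {"ax": 0,"ay": 0,"az": 0,"dx": -0.8,"dy": 0,"dz": 0,"fingers": 0.1},
    {"ax": 0,"ay": 0,"az": 0,"dx": -0.8,"dy": 0,"dz": 0,"fingers": 0},
  ],
  grip_force=40,
)

```text
time_s: 6.3
tool_pos: [0.6501, -0.0561, 0.2023]
tcp_rot: [0.698, 0.11, 0.699, -0.11]
wrist_force: [0.9, -0.1, -0.6]
width: 0.0852
```

>>> play_rows(
  steps=[
    {"ax": 0,"ay": 0,"az": 0,"dx": 0,"dy": -0.85,"dz": -0.03,"fingers": 0},
    {"ax": 0,"ay": 0,"az": 0,"dx": 0,"dy": -0.85,"dz": -0.03,"fingers": 0},
    {"ax": 0,"ay": 0,"az": 0,"dx": 0,"dy": -0.85,"dz": -0.03,"fingers": 0},
    {"ax": 0,"ay": 0,"az": 0,"dx": 0,"dy": -0.85,"dz": -0.03,"fingers": 0},
    {"ax": 0,"ay": 0,"az": 0,"dx": 0,"dy": -0.85,"dz": -0.03,"fingers": 0},
    {"ax": 0,"ay": 0,"az": 0,"dx": 0,"dy": -0.85,"dz": -0.03,"fingers": 0},
    {"ax": 0,"ay": 0,"az": 0,"dx": 0,"dy": -0.85,"dz": -0.03,"fingers": 0},
    {"ax": 0,"ay": 0,"az": 0,"dx": 0,"dy": -0.85,"dz": -0.03,"fingers": 0},
    {"ax": 0,"ay": 0,"az": 0,"dx": 0,"dy": -0.85,"dz": -0.03,"fingers": 0},
    {"ax": 0,"ay": 0,"az": 0,"dx": 0,"dy": -0.85,"dz": -0.03,"fingers": 0},
    {"ax": 0,"ay": 0,"az": 0,"dx": 0,"dy": -0.85,"dz": -0.03,"fingers": 0},
    {"ax": 0,"ay": 0,"az": 0,"dx": 0,"dy": -0.4,"dz": -0.03,"fingers": 0},
  ],
  grip_force=40,
)

```text
time_s: 7.5
tool_pos: [0.5152, -0.4254, 0.2007]
tcp_rot: [0.698, 0.111, 0.698, -0.111]
wrist_force: [0.3, 0.4, -0.2]
width: 0.0853
```

Run:
```python
from h import *
snap('wrist');snap('wrist');c=snap('wrist','w4');t=snap('top','t4')
print(proj(c,(.5163,-.4233,.042)))
need((.5163,-.4233,.2),(.5163,-.4233,.034))
a=cv2.resize(t['pixels'][155:275,265:390,::-1],None,fx=3.2,fy=3.2,interpolation=cv2.INTER_CUBIC)
w=cv2.resize(c['pixels'][:,:,::-1],(512,384))
cv2.imwrite('pics/m4.png',np.hstack([w[:,:400],a]))
```

```text
(np.float64(323.5505261581216), np.float64(229.7327493341366))
at [ 0.5168 -0.422   0.2008] w 0.0855 t 7.7 xaxis [-0.     0.001 -1.   ] y [0.308 0.951 0.001]
dx dy dz [ 0.02 -0.04 -0.  ]
dx dy dz [ 4.15 -0.    0.  ]
```

View pics/m4.png

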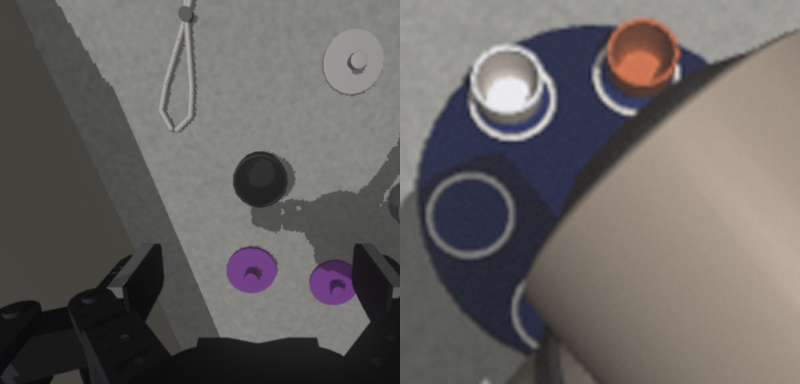

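The fireclay cup is standing in ring 1. The graphite cup is at full-scale pixel (325,225) against a predicted (324,230), about 3 mm toward −z. I grip it next.

>>> play_rows(
  steps=[
    {"ax": 0,"ay": 0,"az": 0,"dx": 0.7,"dy": 0,"dz": -0.06,"fingers": 0},
    {"ax": 0,"ay": 0,"az": 0,"dx": 0.7,"dy": 0,"dz": 0,"fingers": 0},
    {"ax": 0,"ay": 0,"az": 0,"dx": 0.7,"dy": 0,"dz": 0,"fingers": 0},
    {"ax": 0,"ay": 0,"az": 0,"dx": 0.7,"dy": 0,"dz": 0,"fingers": 0},
    {"ax": 0,"ay": 0,"az": 0,"dx": 0.7,"dy": 0,"dz": 0,"fingers": 0},
    {"ax": 0,"ay": 0,"az": 0,"dx": 0.4,"dy": 0,"dz": 0,"fingers": 0},
    {"ax": 0,"ay": 0,"az": 0,"dx": 0.25,"dy": 0,"dz": 0,"fingers": 0},
    {"ax": 0,"ay": 0,"az": 0,"dx": 0,"dy": 0,"dz": 0,"fingers": 0.2},
    {"ax": 0,"ay": 0,"az": 0,"dx": 0,"dy": 0,"dz": 0,"fingers": 0.6},
    {"ax": 0,"ay": 0,"az": 0,"dx": 0,"dy": 0,"dz": 0,"fingers": 0.6},
    {"ax": 0,"ay": 0,"az": 0,"dx": 0,"dy": 0,"dz": 0,"fingers": 0.6},
    {"ax": 0,"ay": 0,"az": 0,"dx": 0,"dy": 0,"dz": 0,"fingers": 0.6},
  ],
  grip_force=40,
)

```text
time_s: 8.9
tool_pos: [0.5151, -0.4227, 0.0369]
tcp_rot: [0.699, 0.11, 0.697, -0.111]
wrist_force: [0.2, 1.9, 6.4]
width: 0.0485
```

Run:
```python
from h import *
need([.5155,-.4225,.154],[.5882,-.1209,.154],[.5882,-.1209,.058])
c=snap('wrist');s=robot.get_state();R=Rt(s)
# rim of a cup centred on the TCP, base 35.8 mm below it: compare (322,350) seen in w3
print(proj(c,s['tool_pos']-R[:,0]*.0062))
```

```text
at [ 0.5151 -0.4227  0.0369] w 0.0485 t 8.9 xaxis [ 0.002 -0.002 -1.   ] y [ 0.308  0.951 -0.001]
dx dy dz [-2.93  0.    0.02]
dx dy dz [-0.01  7.73 -0.59]
dx dy dz [ 2.4   0.   -0.01]
(np.float64(321.7313387440347), np.float64(356.02701404108797))
```

>>> play_rows(
  steps=[
    {"ax": 0,"ay": 0,"az": 0,"dx": -0.6,"dy": 0,"dz": 0,"fingers": 0.6},
    {"ax": 0,"ay": 0,"az": 0,"dx": -1,"dy": 0,"dz": 0,"fingers": 0.6},
    {"ax": 0,"ay": 0,"az": 0,"dx": -1,"dy": 0,"dz": 0,"fingers": 0.6},
    {"ax": 0,"ay": 0,"az": 0,"dx": -0.4,"dy": 0.45,"dz": -0.03,"fingers": 0.6},
    {"ax": 0,"ay": 0,"az": 0,"dx": 0,"dy": 0.91,"dz": -0.07,"fingers": 0.6},
    {"ax": 0,"ay": 0,"az": 0,"dx": 0,"dy": 0.91,"dz": -0.07,"fingers": 0.6},
    {"ax": 0,"ay": 0,"az": 0,"dx": 0,"dy": 0.91,"dz": -0.07,"fingers": 0.6},
    {"ax": 0,"ay": 0,"az": 0,"dx": 0,"dy": 0.91,"dz": -0.07,"fingers": 0.6},
    {"ax": 0,"ay": 0,"az": 0,"dx": 0,"dy": 0.91,"dz": -0.07,"fingers": 0.6},
    {"ax": 0,"ay": 0,"az": 0,"dx": 0,"dy": 0.91,"dz": -0.07,"fingers": 0.6},
    {"ax": 0,"ay": 0,"az": 0,"dx": 0,"dy": 0.91,"dz": -0.07,"fingers": 0.6},
    {"ax": 0,"ay": 0,"az": 0,"dx": 0,"dy": 0.91,"dz": -0.07,"fingers": 0.6},
  ],
  grip_force=40,
)

```text
time_s: 10.15
tool_pos: [0.5865, -0.1182, 0.1546]
tcp_rot: [0.698, 0.11, 0.699, -0.11]
wrist_force: [0.1, 0.6, -0.1]
width: 0.0489
```

Run:
```python
from h import *
for i in range(4): c=snap('wrist','w5')
need([.5882,-.1209,.154],[.5882,-.1209,.059])
```

```text
at [ 0.5866 -0.1192  0.1547] w 0.0485 t 10.35 xaxis [-0.001  0.    -1.   ] y [ 0.305  0.952 -0.   ]
dx dy dz [ 0.02 -0.03  0.05]
dx dy dz [2.37 0.   0.  ]
```

>>> play_rows(
  steps=[
    {"ax": 0,"ay": 0,"az": 0,"dx": 0.6,"dy": -0.03,"dz": 0.06,"fingers": 0.6},
    {"ax": 0,"ay": 0,"az": 0,"dx": 0.6,"dy": 0,"dz": 0,"fingers": 0.6},
    {"ax": 0,"ay": 0,"az": 0,"dx": 0.5,"dy": 0,"dz": 0,"fingers": 0.6},
    {"ax": 0,"ay": 0,"az": 0,"dx": 0.3,"dy": 0,"dz": 0,"fingers": 0.6},
    {"ax": 0,"ay": 0,"az": 0,"dx": 0.2,"dy": 0,"dz": 0,"fingers": 0.6},
    {"ax": 0,"ay": 0,"az": 0,"dx": 0.12,"dy": 0,"dz": 0,"fingers": 0.6},
    {"ax": 0,"ay": 0,"az": 0,"dx": 0.05,"dy": 0,"dz": 0,"fingers": 0.6},
    {"ax": 0,"ay": 0,"az": 0,"dx": 0.03,"dy": 0,"dz": 0,"fingers": 0.6},
    {"ax": 0,"ay": 0,"az": 0,"dx": 0,"dy": 0,"dz": 0,"fingers": 0.6},
    {"ax": 0,"ay": 0,"az": 0,"dx": 0,"dy": 0,"dz": 0,"fingers": 0.6},
  ],
  grip_force=40,
)

```text
time_s: 11.35
tool_pos: [0.5892, -0.1225, 0.0596]
tcp_rot: [0.699, 0.11, 0.698, -0.11]
wrist_force: [-0.7, 0.3, -0.8]
width: 0.0484
```

>>> play_rows(
  steps=[
    {"ax": 0,"ay": 0,"az": 0,"dx": 0,"dy": 0,"dz": 0,"fingers": 0.35},
    {"ax": 0,"ay": 0,"az": 0,"dx": 0,"dy": 0,"dz": 0,"fingers": 0.2},
    {"ax": 0,"ay": 0,"az": 0,"dx": 0,"dy": 0,"dz": 0,"fingers": 0.2},
    {"ax": 0,"ay": 0,"az": 0,"dx": 0,"dy": 0,"dz": 0,"fingers": 0.2},
    {"ax": 0,"ay": 0,"az": 0,"dx": -0.4,"dy": 0,"dz": 0,"fingers": 0.2},
    {"ax": 0,"ay": 0,"az": 0,"dx": -0.8,"dy": 0,"dz": 0,"fingers": 0.2},
    {"ax": 0,"ay": 0,"az": 0,"dx": -0.8,"dy": 0,"dz": 0,"fingers": 0.2},
    {"ax": 0,"ay": 0,"az": 0,"dx": -0.8,"dy": 0,"dz": 0,"fingers": 0.1},
    {"ax": 0,"ay": 0,"az": 0,"dx": -0.7,"dy": 0,"dz": 0,"fingers": 0},
    {"ax": 0,"ay": 0,"az": 0,"dx": 0,"dy": 0,"dz": 0,"fingers": 0},
  ],
  grip_force=40,
)

```text
time_s: 12.35
tool_pos: [0.5908, -0.1231, 0.2037]
tcp_rot: [0.701, 0.11, 0.696, -0.111]
wrist_force: [0.9, 0.1, -0.3]
width: 0.0853
```

Run:
```python
from h import *
need([.588,-.2874,.2],[.588,-.2874,.034])
```

```text
at [ 0.5908 -0.1231  0.2037] w 0.0853 t 12.35 xaxis [ 0.008 -0.003 -1.   ] y [ 0.308  0.952 -0.   ]
dx dy dz [ 0.1  -3.93  1.2 ]
dx dy dz [ 4.15  0.   -0.04]
```

>>> play_rows(
  steps=[
    {"ax": 0,"ay": 0,"az": 0,"dx": 0,"dy": -0.66,"dz": 0.21,"fingers": 0},
    {"ax": 0,"ay": 0,"az": 0,"dx": 0,"dy": -0.66,"dz": 0.21,"fingers": 0},
    {"ax": 0,"ay": 0,"az": 0,"dx": 0,"dy": -0.66,"dz": 0.21,"fingers": 0},
    {"ax": 0,"ay": 0,"az": 0,"dx": 0,"dy": -0.66,"dz": 0.21,"fingers": 0},
    {"ax": 0,"ay": 0,"az": 0,"dx": 0,"dy": -0.66,"dz": 0.21,"fingers": 0},
    {"ax": 0,"ay": 0,"az": 0,"dx": 0,"dy": -0.66,"dz": 0.21,"fingers": 0},
    {"ax": 0,"ay": 0,"az": 0,"dx": 0,"dy": 0,"dz": 0,"fingers": 0},
    {"ax": 0,"ay": 0,"az": 0,"dx": 0,"dy": 0,"dz": 0,"fingers": 0},
  ],
  grip_force=40,
)

```text
time_s: 13.15
tool_pos: [0.5876, -0.2888, 0.198]
tcp_rot: [0.698, 0.111, 0.699, -0.11]
wrist_force: [-1.4, 0.6, -0.4]
width: 0.0855
```

Run:
```python
from h import *
c=snap('wrist','w6');t=snap('top','t6')
print(proj(c,(.588,-.2874,.042)))
for n,p in dict(fire=(.6507,-.0562,.064),gra=(.5882,-.1209,.064)).items(): print(n,proj(c,p),proj(t,p))
need((.588,-.2874,.2),(.588,-.2874,.034))
a=cv2.resize(t['pixels'][155:275,265:390,::-1],None,fx=3.2,fy=3.2,interpolation=cv2.INTER_CUBIC)
w=cv2.resize(c['pixels'][:,:,::-1],(512,384))
cv2.imwrite('pics/m6.png',np.hstack([w[:,112:],a]))
```

```text
(np.float64(323.4660024139198), np.float64(230.31819699638248))
fire (np.float64(699.5730166168985), np.float64(220.45913536410663)) (np.float64(339.5417496747778), np.float64(171.62413085162004))
gra (np.float64(580.7679897512152), np.float64(158.24931837893)) (np.float64(367.55755107463307), np.float64(200.73880276337934))
at [ 0.588  -0.2877  0.1985] w 0.0855 t 13.25 xaxis [-0.001  0.001 -1.   ] y [0.307 0.952 0.001]
dx dy dz [-0.04  0.01 -0.  ]
dx dy dz [ 4.15 -0.    0.  ]
```

View pics/m6.png

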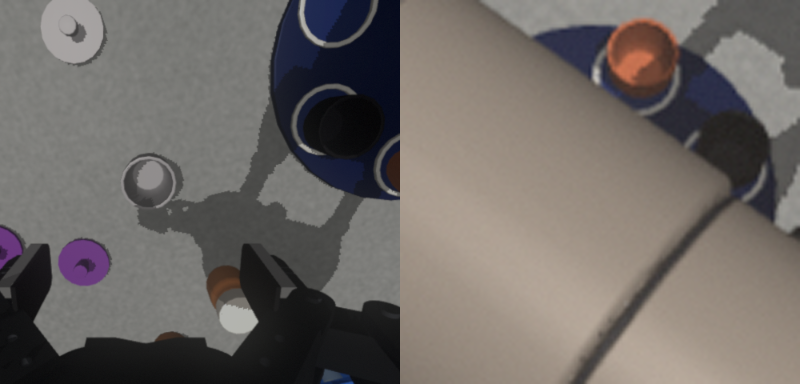

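The nickel cup is at full-scale (326,227), and the graphite cup in ring 2 is within about 2 mm of the prediction. I grip the nickel cup.

>>> play_rows(
  steps=[
    {"ax": 0,"ay": 0,"az": 0,"dx": 0.7,"dy": 0.04,"dz": -0.05,"fingers": 0},
    {"ax": 0,"ay": 0,"az": 0,"dx": 0.7,"dy": 0,"dz": 0,"fingers": 0},
    {"ax": 0,"ay": 0,"az": 0,"dx": 0.7,"dy": 0,"dz": 0,"fingers": 0},
    {"ax": 0,"ay": 0,"az": 0,"dx": 0.7,"dy": 0,"dz": 0,"fingers": 0},
    {"ax": 0,"ay": 0,"az": 0,"dx": 0.7,"dy": 0,"dz": 0,"fingers": 0},
    {"ax": 0,"ay": 0,"az": 0,"dx": 0.4,"dy": 0,"dz": 0,"fingers": 0},
    {"ax": 0,"ay": 0,"az": 0,"dx": 0.2,"dy": 0,"dz": 0,"fingers": 0},
    {"ax": 0,"ay": 0,"az": 0,"dx": 0,"dy": 0,"dz": 0,"fingers": 0.2},
    {"ax": 0,"ay": 0,"az": 0,"dx": 0,"dy": 0,"dz": 0,"fingers": 0.6},
    {"ax": 0,"ay": 0,"az": 0,"dx": 0,"dy": 0,"dz": 0,"fingers": 0.6},
    {"ax": 0,"ay": 0,"az": 0,"dx": 0,"dy": 0,"dz": 0,"fingers": 0.6},
    {"ax": 0,"ay": 0,"az": 0,"dx": 0,"dy": 0,"dz": 0,"fingers": 0.6},
  ],
  grip_force=40,
)

```text
time_s: 14.45
tool_pos: [0.5875, -0.287, 0.0368]
tcp_rot: [0.699, 0.11, 0.697, -0.11]
wrist_force: [0.5, 1.8, 6.6]
width: 0.0475
```

Run:
```python
from h import *
need([.5868,-.2855,.16],[.5008,-.0991,.16])
```

```text
at [ 0.5875 -0.287   0.0368] w 0.0475 t 14.45 xaxis [ 0.003 -0.001 -1.   ] y [ 0.308  0.951 -0.   ]
dx dy dz [-3.08  0.03 -0.02]
dx dy dz [-0.01  3.77 -3.48]
```

>>> play_rows(
  steps=[
    {"ax": 0,"ay": 0,"az": 0,"dx": -0.6,"dy": 0,"dz": 0,"fingers": 0.6},
    {"ax": 0,"ay": 0,"az": 0,"dx": -0.9,"dy": 0,"dz": 0,"fingers": 0.6},
    {"ax": 0,"ay": 0,"az": 0,"dx": -0.9,"dy": 0,"dz": 0,"fingers": 0.6},
    {"ax": 0,"ay": 0,"az": 0,"dx": -0.7,"dy": 0,"dz": 0,"fingers": 0.6},
    {"ax": 0,"ay": 0,"az": 0,"dx": 0,"dy": 0.63,"dz": -0.58,"fingers": 0.6},
    {"ax": 0,"ay": 0,"az": 0,"dx": 0,"dy": 0.63,"dz": -0.58,"fingers": 0.6},
    {"ax": 0,"ay": 0,"az": 0,"dx": 0,"dy": 0.63,"dz": -0.58,"fingers": 0.6},
    {"ax": 0,"ay": 0,"az": 0,"dx": 0,"dy": 0.63,"dz": -0.58,"fingers": 0.6},
    {"ax": 0,"ay": 0,"az": 0,"dx": 0,"dy": 0.63,"dz": -0.58,"fingers": 0.6},
    {"ax": 0,"ay": 0,"az": 0,"dx": 0,"dy": 0.63,"dz": -0.58,"fingers": 0.6},
    {"ax": 0,"ay": 0,"az": 0,"dx": 0,"dy": 0,"dz": 0,"fingers": 0.6},
    {"ax": 0,"ay": 0,"az": 0,"dx": 0,"dy": 0,"dz": 0,"fingers": 0.6},
  ],
  grip_force=40,
)

```text
time_s: 15.65
tool_pos: [0.5009, -0.0997, 0.1596]
tcp_rot: [0.699, 0.11, 0.698, -0.11]
wrist_force: [0.3, -0.7, -0.8]
width: 0.0476
```

Run:
```python
from h import *
c=snap('wrist','w7')
need([.5008,-.0991,.16],[.5008,-.0991,.059])
```

```text
at [ 0.5013 -0.1004  0.1596] w 0.0474 t 15.7 xaxis [ 0.001 -0.001 -1.   ] y [ 0.307  0.952 -0.   ]
dx dy dz [-0.01  0.03 -0.02]
dx dy dz [ 2.52  0.   -0.  ]
```

>>> play_rows(
  steps=[
    {"ax": 0,"ay": 0,"az": 0,"dx": 0.65,"dy": 0.02,"dz": -0.01,"fingers": 0.6},
    {"ax": 0,"ay": 0,"az": 0,"dx": 0.65,"dy": 0,"dz": 0,"fingers": 0.6},
    {"ax": 0,"ay": 0,"az": 0,"dx": 0.5,"dy": 0,"dz": 0,"fingers": 0.6},
    {"ax": 0,"ay": 0,"az": 0,"dx": 0.3,"dy": 0,"dz": 0,"fingers": 0.6},
    {"ax": 0,"ay": 0,"az": 0,"dx": 0.2,"dy": 0,"dz": 0,"fingers": 0.6},
    {"ax": 0,"ay": 0,"az": 0,"dx": 0.13,"dy": 0,"dz": 0,"fingers": 0.6},
    {"ax": 0,"ay": 0,"az": 0,"dx": 0.07,"dy": 0,"dz": 0,"fingers": 0.6},
    {"ax": 0,"ay": 0,"az": 0,"dx": 0.03,"dy": 0,"dz": 0,"fingers": 0.6},
    {"ax": 0,"ay": 0,"az": 0,"dx": 0,"dy": 0,"dz": 0,"fingers": 0.6},
    {"ax": 0,"ay": 0,"az": 0,"dx": 0,"dy": 0,"dz": 0,"fingers": 0.6},
  ],
  grip_force=40,
)

```text
time_s: 16.7
tool_pos: [0.5011, -0.0993, 0.0588]
tcp_rot: [0.699, 0.11, 0.698, -0.11]
wrist_force: [-1.9, -0.5, 4.6]
width: 0.0476
```

>>> play_rows(
  steps=[
    {"ax": 0,"ay": 0,"az": 0,"dx": 0,"dy": 0,"dz": 0,"fingers": 0.35},
    {"ax": 0,"ay": 0,"az": 0,"dx": 0,"dy": 0,"dz": 0,"fingers": 0.2},
    {"ax": 0,"ay": 0,"az": 0,"dx": 0,"dy": 0,"dz": 0,"fingers": 0.2},
    {"ax": 0,"ay": 0,"az": 0,"dx": 0,"dy": 0,"dz": 0,"fingers": 0.2},
    {"ax": 0,"ay": 0,"az": 0,"dx": -0.4,"dy": 0,"dz": 0,"fingers": 0.2},
    {"ax": 0,"ay": 0,"az": 0,"dx": -0.8,"dy": 0,"dz": 0,"fingers": 0.2},
    {"ax": 0,"ay": 0,"az": 0,"dx": -0.8,"dy": 0,"dz": 0,"fingers": 0.2},
    {"ax": 0,"ay": 0,"az": 0,"dx": -0.8,"dy": 0,"dz": 0,"fingers": 0.2},
    {"ax": 0,"ay": 0,"az": 0,"dx": -0.7,"dy": 0,"dz": 0,"fingers": 0.2},
    {"ax": 0,"ay": 0,"az": 0,"dx": 0,"dy": 0,"dz": 0,"fingers": 0.3},
  ],
  grip_force=40,
)

```text
time_s: 17.7
tool_pos: [0.5025, -0.0996, 0.2017]
tcp_rot: [0.701, 0.11, 0.696, -0.111]
wrist_force: [0.0, 0.2, -0.1]
width: 0.0601
```

Run:
```python
from h import *
c=snap('top','t7')
print('nlid',at(c,447.4,276.4,.007),'glid',at(c,187.7,194.0,.007))
need([.445,-.312,.2])
```

```text
nlid [ 0.446  -0.3116  0.007 ] glid [0.5929 0.2876 0.007 ]
at [ 0.5014 -0.0992  0.1995] w 0.0596 t 17.75 xaxis [ 0.004 -0.001 -1.   ] y [ 0.308  0.952 -0.   ]
dx dy dz [-0.01 -5.49  0.29]
```

>>> play_rows(
  steps=[
    {"ax": 0,"ay": 0,"az": 0,"dx": 0,"dy": -0.785,"dz": 0.045,"fingers": 0.4},
    {"ax": 0,"ay": 0,"az": 0,"dx": 0,"dy": -0.785,"dz": 0.045,"fingers": 0.4},
    {"ax": 0,"ay": 0,"az": 0,"dx": 0,"dy": -0.785,"dz": 0.045,"fingers": 0.4},
    {"ax": 0,"ay": 0,"az": 0,"dx": 0,"dy": -0.785,"dz": 0.045,"fingers": 0.4},
    {"ax": 0,"ay": 0,"az": 0,"dx": 0,"dy": -0.785,"dz": 0.045,"fingers": 0.4},
    {"ax": 0,"ay": 0,"az": 0,"dx": 0,"dy": -0.785,"dz": 0.045,"fingers": 0.4},
    {"ax": 0,"ay": 0,"az": 0,"dx": 0,"dy": -0.785,"dz": 0.045,"fingers": 0.4},
    {"ax": 0,"ay": 0,"az": 0,"dx": 0,"dy": 0,"dz": 0,"fingers": 0.4},
    {"ax": 0,"ay": 0,"az": 0,"dx": 0,"dy": 0,"dz": 0,"fingers": 0.4},
  ],
  grip_force=40,
)

```text
time_s: 18.65
tool_pos: [0.4442, -0.3119, 0.1963]
tcp_rot: [0.698, 0.111, 0.699, -0.11]
wrist_force: [-0.4, -0.3, 0.3]
width: 0.0512
```

Run:
```python
from h import *
c=snap('wrist','w8');t=snap('top','t8')
print(proj(c,(.4455,-.312,.007)),proj(c,(.4455,-.312,.025)))
for n,p in dict(fire=(.6507,-.0562,.064),gra=(.5882,-.1209,.064),ni=(.5008,-.0991,.064)).items(): print(n,(np.array(proj(t,p))-[265,155])*3.2+[400,0])
need((.4455,-.312,.2),(.4455,-.312,.035))
a=cv2.resize(t['pixels'][155:275,265:390,::-1],None,fx=3.2,fy=3.2,interpolation=cv2.INTER_CUBIC)
w=c['pixels'][96:480,120:520,::-1]
cv2.imwrite('pics/m8.png',np.hstack([w,a]))
```

```text
(np.float64(321.56340647683464), np.float64(221.79815191055187)) (np.float64(321.6097764450719), np.float64(227.18014273970124))
fire [638.53359896  53.19721873]
gra [728.18416344 146.36416884]
ni [688.8671018  269.03919674]
at [ 0.4448 -0.311   0.1969] w 0.0508 t 18.75 xaxis [-0.001  0.002 -1.   ] y [0.307 0.952 0.001]
dx dy dz [-0.08 -0.02  0.02]
dx dy dz [ 4.12 -0.01  0.01]
```

View pics/m8.png

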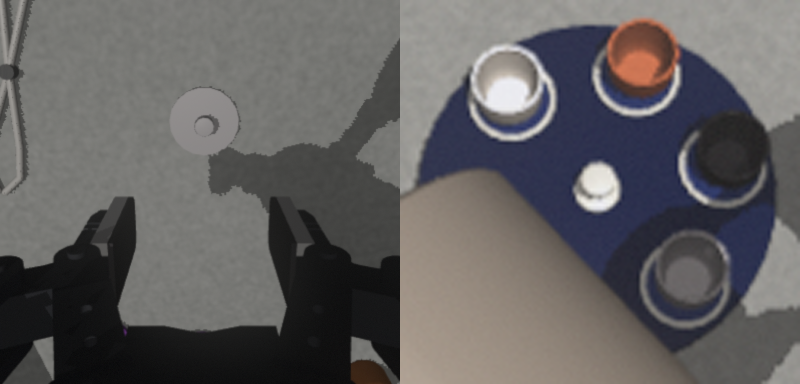

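All four crucibles stand in their rings. The metal lid's knob is at full (325,221), 3 px right of and 6 px above the prediction. I correct for that and grip.

>>> play_rows(
  steps=[
    {"ax": 0,"ay": 0,"az": 0,"dx": 0.7,"dy": 0.05,"dz": -0.09,"fingers": 0.4},
    {"ax": 0,"ay": 0,"az": 0,"dx": 0.7,"dy": 0,"dz": 0,"fingers": 0.4},
    {"ax": 0,"ay": 0,"az": 0,"dx": 0.7,"dy": 0,"dz": 0,"fingers": 0.4},
    {"ax": 0,"ay": 0,"az": 0,"dx": 0.7,"dy": 0,"dz": 0,"fingers": 0.4},
    {"ax": 0,"ay": 0,"az": 0,"dx": 0.6,"dy": 0,"dz": 0,"fingers": 0.4},
    {"ax": 0,"ay": 0,"az": 0,"dx": 0.4,"dy": 0,"dz": 0,"fingers": 0.4},
    {"ax": 0,"ay": 0,"az": 0,"dx": 0.2,"dy": 0,"dz": 0,"fingers": 0.4},
    {"ax": 0,"ay": 0,"az": 0,"dx": 0,"dy": 0,"dz": 0,"fingers": 0.6},
    {"ax": 0,"ay": 0,"az": 0,"dx": 0,"dy": 0,"dz": 0,"fingers": 0.9},
    {"ax": 0,"ay": 0,"az": 0,"dx": 0,"dy": 0,"dz": 0,"fingers": 0.95},
    {"ax": 0,"ay": 0,"az": 0,"dx": 0,"dy": 0,"dz": 0,"fingers": 0.95},
    {"ax": 0,"ay": 0,"az": 0,"dx": 0,"dy": 0,"dz": 0,"fingers": 0.95},
  ],
  grip_force=40,
)

```text
time_s: 19.95
tool_pos: [0.4427, -0.3094, 0.0389]
tcp_rot: [0.699, 0.11, 0.698, -0.11]
wrist_force: [0.7, 0.3, 4.6]
width: 0.0126
```

Run:
```python
from h import *
need([.444,-.31,.18],[.502,-.1005,.18])
```

```text
at [ 0.4427 -0.3094  0.0389] w 0.0126 t 19.95 xaxis [ 0.002 -0.001 -1.   ] y [ 0.308  0.951 -0.001]
dx dy dz [-3.53 -0.01  0.04]
dx dy dz [-0.    5.43 -0.23]
```

>>> play_rows(
  steps=[
    {"ax": 0,"ay": 0,"az": 0,"dx": -0.4,"dy": 0,"dz": 0,"fingers": 0.95},
    {"ax": 0,"ay": 0,"az": 0,"dx": -0.8,"dy": 0,"dz": 0,"fingers": 0.95},
    {"ax": 0,"ay": 0,"az": 0,"dx": -0.9,"dy": 0,"dz": 0,"fingers": 0.95},
    {"ax": 0,"ay": 0,"az": 0,"dx": -0.9,"dy": 0,"dz": 0,"fingers": 0.95},
    {"ax": 0,"ay": 0,"az": 0,"dx": -0.5,"dy": 0,"dz": 0,"fingers": 0.95},
    {"ax": 0,"ay": 0,"az": 0,"dx": 0,"dy": 0.6,"dz": -0.02,"fingers": 0.95},
    {"ax": 0,"ay": 0,"az": 0,"dx": 0,"dy": 0.8,"dz": -0.03,"fingers": 0.95},
    {"ax": 0,"ay": 0,"az": 0,"dx": 0,"dy": 0.8,"dz": -0.03,"fingers": 0.95},
    {"ax": 0,"ay": 0,"az": 0,"dx": 0,"dy": 0.8,"dz": -0.03,"fingers": 0.95},
    {"ax": 0,"ay": 0,"az": 0,"dx": 0,"dy": 0.7,"dz": -0.03,"fingers": 0.95},
    {"ax": 0,"ay": 0,"az": 0,"dx": 0,"dy": 0,"dz": 0,"fingers": 0.95},
    {"ax": 0,"ay": 0,"az": 0,"dx": 0,"dy": 0,"dz": 0,"fingers": 0.95},
  ],
  grip_force=40,
)

```text
time_s: 21.15
tool_pos: [0.4824, -0.1663, 0.178]
tcp_rot: [0.699, 0.109, 0.699, -0.11]
wrist_force: [0.1, -0.6, -0.4]
width: 0.0122
```

Run:
```python
from h import *
c=snap('wrist','w9');s=robot.get_state();R=Rt(s);p=s['tool_pos']
# lid centred on TCP with origin 38.9 mm ahead: disc top, and rings
print('disc exp',proj(c,p+R[:,0]*.032),'edges',[np.round(proj(c,p+R[:,0]*.032+R[:,1]*.0275*a+R[:,2]*.0275*b)) for a,b in [(1,0),(-1,0),(0,-1)]])
print('ni rim exp',proj(c,(.502,-.1005,.064)))
need([.502,-.1005,.18],[.502,-.1005,.1])
```

```text
disc exp (np.float64(320.09462246365894), np.float64(304.6805000937168)) edges [array([387., 305.]), array([253., 305.]), array([320., 240.])]
ni rim exp (np.float64(434.57259077492097), np.float64(244.6420090914906))
at [ 0.4823 -0.1669  0.178 ] w 0.0122 t 21.2 xaxis [ 0. -0. -1.] y [ 0.307  0.952 -0.   ]
dx dy dz [-0.05  1.73 -0.04]
dx dy dz [ 2.  0. -0.]
```

View pics/w9.png

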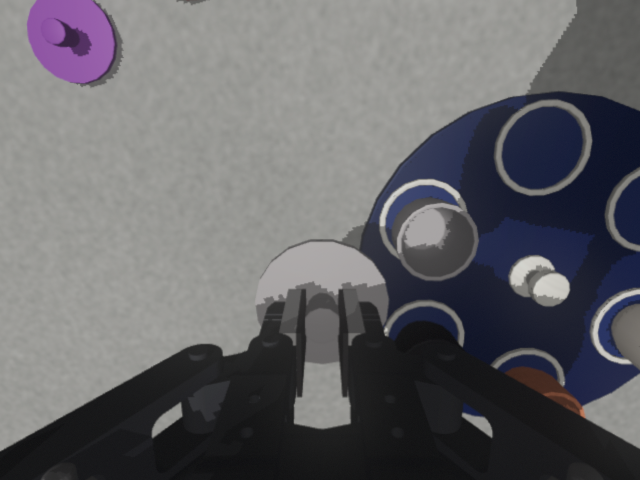

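The lid is held level, centred at (323,305) against an expected (320,305). The nickel mouth is at (437,242), as expected. Moving over it and lowering.

>>> play_rows(
  steps=[
    {"ax": 0,"ay": 0,"az": 0,"dx": 0,"dy": 0.6,"dz": -0.03,"fingers": 0.95},
    {"ax": 0,"ay": 0,"az": 0,"dx": 0,"dy": 0.6,"dz": -0.03,"fingers": 0.95},
    {"ax": 0,"ay": 0,"az": 0,"dx": 0,"dy": 0.53,"dz": -0.01,"fingers": 0.95},
    {"ax": 0,"ay": 0,"az": 0,"dx": 0,"dy": 0,"dz": 0,"fingers": 0.95},
    {"ax": 0,"ay": 0,"az": 0,"dx": 0.5,"dy": 0,"dz": 0,"fingers": 0.95},
    {"ax": 0,"ay": 0,"az": 0,"dx": 0.5,"dy": 0,"dz": 0,"fingers": 0.95},
    {"ax": 0,"ay": 0,"az": 0,"dx": 0.4,"dy": 0,"dz": 0,"fingers": 0.95},
    {"ax": 0,"ay": 0,"az": 0,"dx": 0.3,"dy": 0,"dz": 0,"fingers": 0.95},
    {"ax": 0,"ay": 0,"az": 0,"dx": 0.15,"dy": 0,"dz": 0,"fingers": 0.95},
    {"ax": 0,"ay": 0,"az": 0,"dx": 0,"dy": 0,"dz": 0,"fingers": 0.95},
    {"ax": 0,"ay": 0,"az": 0,"dx": 0,"dy": 0,"dz": 0,"fingers": 0.95},
    {"ax": 0,"ay": 0,"az": 0,"dx": 0,"dy": 0,"dz": 0,"fingers": 0.95},
  ],
  grip_force=40,
)

```text
time_s: 22.4
tool_pos: [0.5015, -0.1, 0.1046]
tcp_rot: [0.699, 0.11, 0.698, -0.11]
wrist_force: [0.9, 0.0, 0.5]
width: 0.0126
```

Run:
```python
from h import *
need([.501,-.1005,.0999]);print(robot.get_state()['wrist_force'])
```

```text
at [ 0.5015 -0.1     0.1046] w 0.0126 t 22.4 xaxis [ 0.002 -0.    -1.   ] y [0.308 0.951 0.   ]
dx dy dz [ 0.12 -0.01 -0.01]
[0.86165138 0.01436482 0.51306234]
```

>>> play_rows(
  steps=[
    {"ax": 0,"ay": 0,"az": 0,"dx": 0.06,"dy": 0,"dz": 0,"fingers": 0.95},
    {"ax": 0,"ay": 0,"az": 0,"dx": 0.05,"dy": 0,"dz": 0,"fingers": 0.95},
    {"ax": 0,"ay": 0,"az": 0,"dx": 0.02,"dy": 0,"dz": 0,"fingers": 0.95},
    {"ax": 0,"ay": 0,"az": 0,"dx": 0,"dy": 0,"dz": 0,"fingers": 0.95},
    {"ax": 0,"ay": 0,"az": 0,"dx": 0,"dy": 0,"dz": 0,"fingers": 0.8},
    {"ax": 0,"ay": 0,"az": 0,"dx": 0,"dy": 0,"dz": 0,"fingers": 0.65},
    {"ax": 0,"ay": 0,"az": 0,"dx": 0,"dy": 0,"dz": 0,"fingers": 0.55},
    {"ax": 0,"ay": 0,"az": 0,"dx": 0,"dy": 0,"dz": 0,"fingers": 0.55},
    {"ax": 0,"ay": 0,"az": 0,"dx": -0.3,"dy": 0,"dz": 0,"fingers": 0.55},
    {"ax": 0,"ay": 0,"az": 0,"dx": -0.6,"dy": 0,"dz": 0,"fingers": 0.55},
    {"ax": 0,"ay": 0,"az": 0,"dx": -0.9,"dy": 0,"dz": 0,"fingers": 0.55},
    {"ax": 0,"ay": 0,"az": 0,"dx": -0.8,"dy": 0,"dz": 0,"fingers": 0.55},
  ],
  grip_force=40,
)

```text
time_s: 23.6
tool_pos: [0.501, -0.0998, 0.2048]
tcp_rot: [0.699, 0.11, 0.698, -0.11]
wrist_force: [0.6, 0.2, 0.2]
width: 0.0381
```

Run:
```python
from h import *
for i in range(2): c=snap('wrist','w10')
print('lid disc exp',proj(c,(.501,-.1005,.068)))
need([.501,-.1005,.2],[.593,.2875,.2])
```

```text
lid disc exp (np.float64(320.5971627028609), np.float64(229.87904177989725))
at [ 0.5032 -0.1005  0.2079] w 0.0386 t 23.7 xaxis [ 0.009 -0.003 -1.   ] y [ 0.308  0.952 -0.   ]
dx dy dz [ 0.2  -0.02 -0.05]
dx dy dz [-0.01  9.94 -0.8 ]
```

View pics/w10.png

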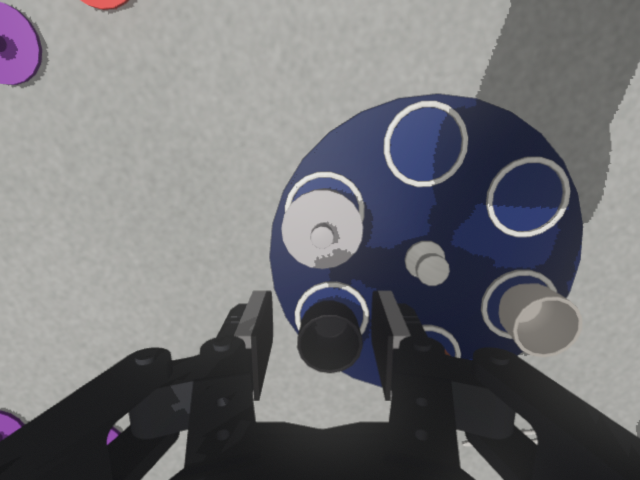

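The metal lid is seated, centred at (322,229) against an expected (321,230). On to the black lid.

>>> play_rows(
  steps=[
    {"ax": 0,"ay": 0,"az": 0,"dx": 0.1,"dy": 0.8,"dz": -0.07,"fingers": 0.4},
    {"ax": 0,"ay": 0,"az": 0,"dx": 0,"dy": 0.85,"dz": -0.07,"fingers": 0.4},
    {"ax": 0,"ay": 0,"az": 0,"dx": 0,"dy": 0.85,"dz": -0.07,"fingers": 0.4},
    {"ax": 0,"ay": 0,"az": 0,"dx": 0,"dy": 0.85,"dz": -0.07,"fingers": 0.4},
    {"ax": 0,"ay": 0,"az": 0,"dx": 0,"dy": 0.85,"dz": -0.07,"fingers": 0.4},
    {"ax": 0,"ay": 0,"az": 0,"dx": 0,"dy": 0.85,"dz": -0.07,"fingers": 0.4},
    {"ax": 0,"ay": 0,"az": 0,"dx": 0,"dy": 0.85,"dz": -0.07,"fingers": 0.4},
    {"ax": 0,"ay": 0,"az": 0,"dx": 0,"dy": 0.85,"dz": -0.07,"fingers": 0.4},
    {"ax": 0,"ay": 0,"az": 0,"dx": 0,"dy": 0.85,"dz": -0.07,"fingers": 0.4},
    {"ax": 0,"ay": 0,"az": 0,"dx": 0,"dy": 0.85,"dz": -0.07,"fingers": 0.4},
    {"ax": 0,"ay": 0,"az": 0,"dx": 0,"dy": 0.85,"dz": -0.07,"fingers": 0.4},
    {"ax": 0,"ay": 0,"az": 0,"dx": 0,"dy": 0.6,"dz": -0.05,"fingers": 0.4},
  ],
  grip_force=40,
)

```text
time_s: 24.9
tool_pos: [0.5914, 0.2892, 0.1982]
tcp_rot: [0.698, 0.11, 0.699, -0.11]
wrist_force: [0.1, -0.5, -0.3]
width: 0.0512
```

Run:
```python
from h import *
for i in range(5): c=snap('wrist','w11')
u,v=proj(c,(.593,.2875,.007));print(u,v,proj(c,(.593,.2875,.025)))
need([.593,.2875,.2],[.593,.2875,.037])
a=c['pixels'][110:410,120:520,::-1].astype(float)
cv2.imwrite('pics/m11.png',np.clip(a*1.8,0,255).astype('uint8').repeat(2,0).repeat(2,1))
```

```text
323.00510861627237 221.36490098086918 (np.float64(323.0687429996941), np.float64(226.7296682959654))
at [0.5913 0.2864 0.1983] w 0.0513 t 25.15 xaxis [-0.001 -0.001 -1.   ] y [ 0.308  0.951 -0.001]
dx dy dz [-0.04  0.04  0.03]
dx dy dz [4.07 0.   0.  ]
```

View pics/m11.png

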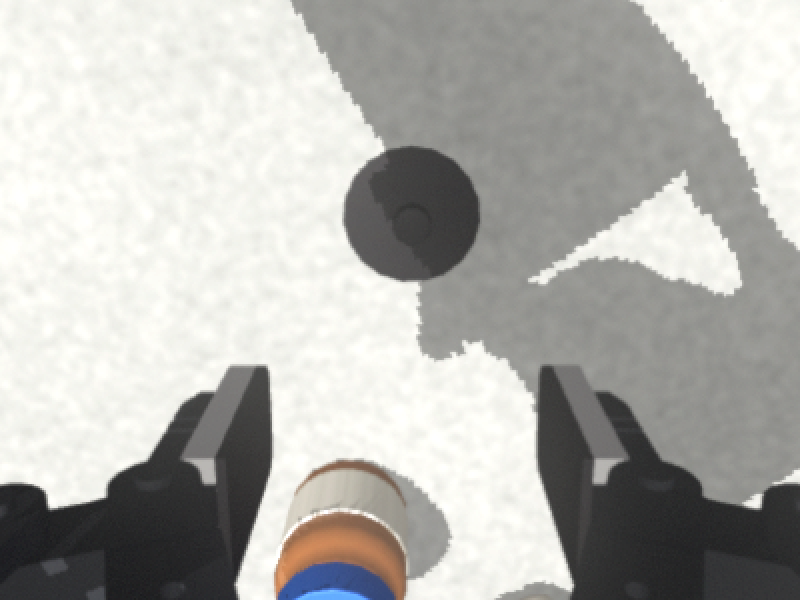

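The black lid has its knob up at full (326,221), with the same small offset as the metal one. I grip it.

>>> play_rows(
  steps=[
    {"ax": 0,"ay": 0,"az": 0,"dx": 0.7,"dy": 0.08,"dz": -0.08,"fingers": 0.4},
    {"ax": 0,"ay": 0,"az": 0,"dx": 0.7,"dy": 0,"dz": 0,"fingers": 0.4},
    {"ax": 0,"ay": 0,"az": 0,"dx": 0.7,"dy": 0,"dz": 0,"fingers": 0.4},
    {"ax": 0,"ay": 0,"az": 0,"dx": 0.7,"dy": 0,"dz": 0,"fingers": 0.4},
    {"ax": 0,"ay": 0,"az": 0,"dx": 0.63,"dy": 0,"dz": 0,"fingers": 0.4},
    {"ax": 0,"ay": 0,"az": 0,"dx": 0.4,"dy": 0,"dz": 0,"fingers": 0.4},
    {"ax": 0,"ay": 0,"az": 0,"dx": 0.2,"dy": 0,"dz": 0,"fingers": 0.4},
    {"ax": 0,"ay": 0,"az": 0,"dx": 0,"dy": 0,"dz": 0,"fingers": 0.6},
    {"ax": 0,"ay": 0,"az": 0,"dx": 0,"dy": 0,"dz": 0,"fingers": 0.9},
    {"ax": 0,"ay": 0,"az": 0,"dx": 0,"dy": 0,"dz": 0,"fingers": 0.95},
    {"ax": 0,"ay": 0,"az": 0,"dx": 0,"dy": 0,"dz": 0,"fingers": 0.95},
    {"ax": 0,"ay": 0,"az": 0,"dx": 0,"dy": 0,"dz": 0,"fingers": 0.95},
  ],
  grip_force=40,
)

```text
time_s: 26.35
tool_pos: [0.5904, 0.2913, 0.039]
tcp_rot: [0.699, 0.111, 0.698, -0.11]
wrist_force: [0.5, -0.9, 6.9]
width: 0.0122
```

>>> play_rows(
  steps=[
    {"ax": 0,"ay": 0,"az": 0,"dx": -0.4,"dy": 0,"dz": 0,"fingers": 0.95},
    {"ax": 0,"ay": 0,"az": 0,"dx": -0.8,"dy": 0,"dz": 0,"fingers": 0.95},
    {"ax": 0,"ay": 0,"az": 0,"dx": -0.9,"dy": 0,"dz": 0,"fingers": 0.95},
    {"ax": 0,"ay": 0,"az": 0,"dx": -0.9,"dy": 0,"dz": 0,"fingers": 0.95},
    {"ax": 0,"ay": 0,"az": 0,"dx": -0.5,"dy": 0,"dz": 0,"fingers": 0.95},
    {"ax": 0,"ay": 0,"az": 0,"dx": 0,"dy": 0,"dz": 0,"fingers": 0.95},
  ],
  grip_force=40,
)

```text
time_s: 26.95
tool_pos: [0.591, 0.2919, 0.1825]
tcp_rot: [0.701, 0.111, 0.696, -0.109]
wrist_force: [0.4, 0.0, -0.2]
width: 0.0124
```

Run:
```python
from h import *
need([.588,-.1228,.18])
```

```text
at [0.591  0.2919 0.1825] w 0.0124 t 26.95 xaxis [ 0.007  0.003 -1.   ] y [0.307 0.952 0.005]
dx dy dz [ 0.03 -9.89  3.12]
```

>>> play_rows(
  steps=[
    {"ax": 0,"ay": 0,"az": 0,"dx": 0,"dy": -0.75,"dz": 0.28,"fingers": 0.95},
    {"ax": 0,"ay": 0,"az": 0,"dx": 0,"dy": -0.75,"dz": 0.28,"fingers": 0.95},
    {"ax": 0,"ay": 0,"az": 0,"dx": 0,"dy": -0.75,"dz": 0.28,"fingers": 0.95},
    {"ax": 0,"ay": 0,"az": 0,"dx": 0,"dy": -0.75,"dz": 0.28,"fingers": 0.95},
    {"ax": 0,"ay": 0,"az": 0,"dx": 0,"dy": -0.75,"dz": 0.28,"fingers": 0.95},
    {"ax": 0,"ay": 0,"az": 0,"dx": 0,"dy": -0.75,"dz": 0.28,"fingers": 0.95},
    {"ax": 0,"ay": 0,"az": 0,"dx": 0,"dy": -0.75,"dz": 0.28,"fingers": 0.95},
    {"ax": 0,"ay": 0,"az": 0,"dx": 0,"dy": -0.75,"dz": 0.28,"fingers": 0.95},
    {"ax": 0,"ay": 0,"az": 0,"dx": 0,"dy": -0.75,"dz": 0.28,"fingers": 0.95},
    {"ax": 0,"ay": 0,"az": 0,"dx": 0,"dy": -0.75,"dz": 0.28,"fingers": 0.95},
    {"ax": 0,"ay": 0,"az": 0,"dx": 0,"dy": -0.75,"dz": 0.28,"fingers": 0.95},
    {"ax": 0,"ay": 0,"az": 0,"dx": 0,"dy": 0,"dz": 0,"fingers": 0.95},
  ],
  grip_force=40,
)

```text
time_s: 28.15
tool_pos: [0.6047, -0.0645, 0.1765]
tcp_rot: [0.698, 0.111, 0.699, -0.112]
wrist_force: [-0.3, -0.6, 0.1]
width: 0.012
```

Run:
```python
from h import *
for i in range(3): c=snap('wrist','w12')
s=robot.get_state();R=Rt(s);p=s['tool_pos']
print('disc exp',proj(c,p+R[:,0]*.032))
print('gra rim exp',proj(c,(.588,-.1228,.064)))
need([.588,-.1228,.18],[.588,-.1228,.1])
cv2.imwrite('pics/m12.png',np.clip(c['pixels'][:,:,::-1].astype(float)*1.8,0,255).astype('uint8'))
```

```text
disc exp (np.float64(323.61668770780767), np.float64(304.31798183877356))
gra rim exp (np.float64(216.43935609521674), np.float64(253.15758464511975))
at [ 0.6047 -0.0603  0.1768] w 0.0126 t 28.3 xaxis [-0.001  0.001 -1.   ] y [0.308 0.951 0.   ]
dx dy dz [-0.08 -1.62  0.08]
dx dy dz [ 2. -0.  0.]
```

View pics/m12.png

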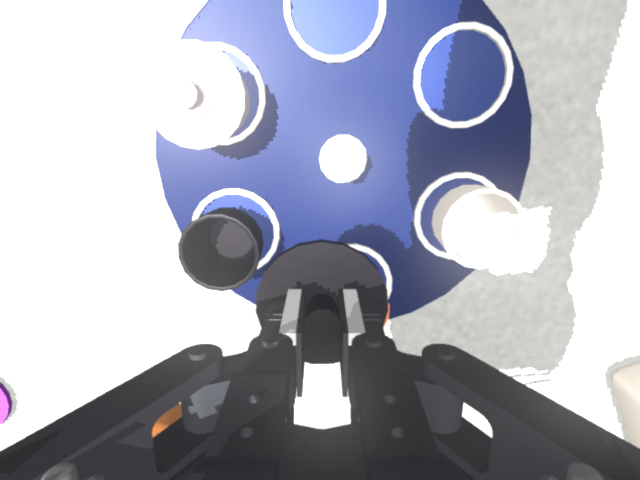

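The black lid is held at (322,304) as expected. The graphite mouth is at (219,251) against an expected (216,253). I correct and lower.

>>> play_rows(
  steps=[
    {"ax": 0,"ay": 0,"az": 0,"dx": 0,"dy": -0.6,"dz": 0.03,"fingers": 0.95},
    {"ax": 0,"ay": 0,"az": 0,"dx": 0,"dy": -0.6,"dz": 0.02,"fingers": 0.95},
    {"ax": 0,"ay": 0,"az": 0,"dx": 0,"dy": -0.36,"dz": 0,"fingers": 0.95},
    {"ax": 0,"ay": 0,"az": 0,"dx": 0,"dy": 0,"dz": 0,"fingers": 0.95},
    {"ax": 0,"ay": 0,"az": 0,"dx": 0.5,"dy": 0,"dz": 0,"fingers": 0.95},
    {"ax": 0,"ay": 0,"az": 0,"dx": 0.5,"dy": 0,"dz": 0,"fingers": 0.95},
    {"ax": 0,"ay": 0,"az": 0,"dx": 0.4,"dy": 0,"dz": 0,"fingers": 0.95},
    {"ax": 0,"ay": 0,"az": 0,"dx": 0.25,"dy": 0,"dz": 0,"fingers": 0.95},
    {"ax": 0,"ay": 0,"az": 0,"dx": 0.15,"dy": 0,"dz": 0,"fingers": 0.95},
    {"ax": 0,"ay": 0,"az": 0,"dx": 0,"dy": 0,"dz": 0,"fingers": 0.95},
    {"ax": 0,"ay": 0,"az": 0,"dx": 0,"dy": 0,"dz": 0,"fingers": 0.95},
    {"ax": 0,"ay": 0,"az": 0,"dx": 0,"dy": 0,"dz": 0,"fingers": 0.95},
  ],
  grip_force=40,
)

```text
time_s: 29.5
tool_pos: [0.5884, -0.1208, 0.1063]
tcp_rot: [0.699, 0.11, 0.698, -0.11]
wrist_force: [-0.1, -0.0, 0.3]
width: 0.0127
```

Run:
```python
from h import *
need([.588,-.1205,.0999]);print(robot.get_state()['wrist_force'])
```

```text
at [ 0.5884 -0.1208  0.1063] w 0.0127 t 29.5 xaxis [ 0.002 -0.    -1.   ] y [0.308 0.951 0.   ]
dx dy dz [ 0.16  0.   -0.01]
[-0.11879774 -0.03519688  0.29187172]
```

>>> play_rows(
  steps=[
    {"ax": 0,"ay": 0,"az": 0,"dx": 0.09,"dy": 0,"dz": 0,"fingers": 0.95},
    {"ax": 0,"ay": 0,"az": 0,"dx": 0.06,"dy": 0,"dz": 0,"fingers": 0.95},
    {"ax": 0,"ay": 0,"az": 0,"dx": 0.02,"dy": 0,"dz": 0,"fingers": 0.95},
    {"ax": 0,"ay": 0,"az": 0,"dx": 0,"dy": 0,"dz": 0,"fingers": 0.95},
    {"ax": 0,"ay": 0,"az": 0,"dx": 0,"dy": 0,"dz": 0,"fingers": 0.8},
    {"ax": 0,"ay": 0,"az": 0,"dx": 0,"dy": 0,"dz": 0,"fingers": 0.65},
    {"ax": 0,"ay": 0,"az": 0,"dx": 0,"dy": 0,"dz": 0,"fingers": 0.55},
    {"ax": 0,"ay": 0,"az": 0,"dx": 0,"dy": 0,"dz": 0,"fingers": 0.55},
    {"ax": 0,"ay": 0,"az": 0,"dx": -0.3,"dy": 0,"dz": 0,"fingers": 0.55},
    {"ax": 0,"ay": 0,"az": 0,"dx": -0.6,"dy": 0,"dz": 0,"fingers": 0.55},
    {"ax": 0,"ay": 0,"az": 0,"dx": -0.9,"dy": 0,"dz": 0,"fingers": 0.55},
    {"ax": 0,"ay": 0,"az": 0,"dx": -0.8,"dy": 0,"dz": 0,"fingers": 0.55},
  ],
  grip_force=40,
)

```text
time_s: 30.7
tool_pos: [0.588, -0.1208, 0.2049]
tcp_rot: [0.699, 0.11, 0.698, -0.11]
wrist_force: [1.0, -0.9, 0.1]
width: 0.0386
```

>>> play_rows(
  steps=[
    {"ax": 0,"ay": 0,"az": 0,"dx": -0.2,"dy": -0.8,"dz": 0,"fingers": 0.5},
    {"ax": 0,"ay": 0,"az": 0,"dx": 0,"dy": -0.8,"dz": 0,"fingers": 0.5},
    {"ax": 0,"ay": 0,"az": 0,"dx": 0,"dy": -0.8,"dz": 0,"fingers": 0.5},
    {"ax": 0,"ay": 0,"az": 0,"dx": 0,"dy": -0.8,"dz": 0,"fingers": 0.5},
    {"ax": 0,"ay": 0,"az": 0,"dx": 0,"dy": -0.8,"dz": 0,"fingers": 0.5},
    {"ax": 0,"ay": 0,"az": 0,"dx": 0,"dy": -0.8,"dz": 0,"fingers": 0.5},
    {"ax": 0,"ay": 0,"az": 0,"dx": 0,"dy": -0.8,"dz": 0,"fingers": 0.5},
    {"ax": 0,"ay": 0,"az": 0,"dx": 0,"dy": 0,"dz": 0,"fingers": 0.5},
    {"ax": 0,"ay": 0,"az": 0,"dx": 0,"dy": 0,"dz": 0,"fingers": 0.5},
  ],
  grip_force=40,
)

```text
time_s: 31.6
tool_pos: [0.5188, -0.3343, 0.2112]
tcp_rot: [0.699, 0.111, 0.698, -0.111]
wrist_force: [0.6, 0.2, 0.2]
width: 0.0425
```

Run:
```python
from h import *
t=snap('top','t13');s=snap('side','s13');need([.5,-.3,.2])
for n,p in dict(fire=(.6507,-.0562,.064),glid=(.588,-.1205,.068),nlid=(.501,-.1005,.068)).items(): print(n,(np.array(proj(t,p))-[265,155])*3.2,(np.array(proj(s,p))-[220,195])*2.76+[400,0])
a=cv2.resize(t['pixels'][155:275,265:390,::-1],None,fx=3.2,fy=3.2,interpolation=cv2.INTER_CUBIC)
b=cv2.resize(s['pixels'][195:334,220:365,::-1],(400,384),interpolation=cv2.INTER_CUBIC)
cv2.imwrite('pics/m13.png',np.hstack([a,b]))
```

```text
at [ 0.5193 -0.3331  0.2111] w 0.0431 t 31.7 xaxis [ 0.  0. -1.] y [0.307 0.952 0.   ]
dx dy dz [ 0.28  0.64 -0.71]
fire [238.53359896  53.19721873] [496.03976117  62.30356927]
glid [328.22795142 144.69971332] [592.6191277  24.8623218]
nlid [291.51468402 267.43528651] [687.50779093  52.64735472]
```

View pics/m13.png

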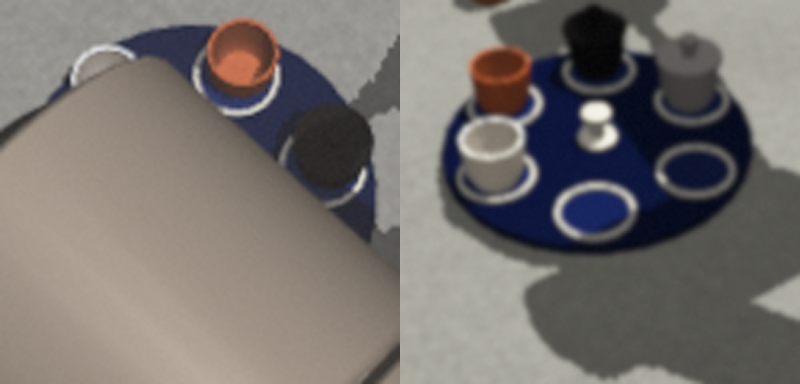

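Both lids are on with knobs up, and all the cups are upright. I use one last brightened close-up to check the black lid's seating.

Run:
```python
from h import *
i=cv2.imread('pics/s13.png')[190:245,235:360].astype(float)
i=255*(i/255)**.45
cv2.imwrite('pics/m14.png',cv2.resize(i,None,fx=6.4,fy=6.4,interpolation=cv2.INTER_CUBIC))
```

```text
[ WARN:0@0.409] global loadsave.cpp:1063 imwrite_ Unsupported depth image for selected encoder is fallbacked to CV_8U.
```

View pics/m14.png

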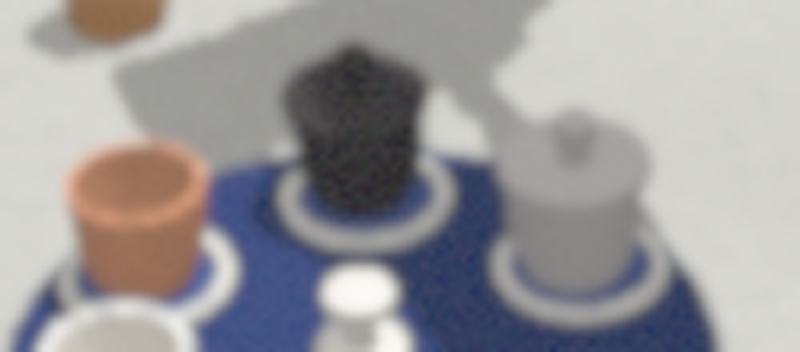

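Both lids are level, centred and knob up. The feet stand inside the rings. Handing in.

```bash
python3 -c "
from h import *
print(job.close_job())"
```

```text
the job is handed in; nothing more can be done
None
```

The carousel is loaded and the job is handed in, at about 32 s of the 134 s allowed. Going clockwise from the blank, the fireclay, graphite and nickel crucibles stand in rings 1, 2 and 3. The black lid is on the graphite crucible, the metal lid is on the nickel, and the fireclay is open.

- **Crucibles:** the last top and side pictures show all three upright in their rings. I measured them about 1 to 3 mm from the ring centres, against a 12 mm limit.
- **Lids:** both look level, with the knob up and the disc on the rim. The metal lid measured about 1 mm from where I meant to put it. The black lid was checked only by eye after release, but it was centred to within about 1 mm of its aim just before lowering.
- **Blank and dish:** I never touched either. The blank still stands in its ring in the last pictures; I did not photograph the dish again at the end.
- **Arm:** it was clear of everything at hand-in, and the highest wrist force I saw was about 7 N.
- **Things that disagreed:** the first move call was refused because its rows left out fields. The wrist camera and the top camera disagreed by 2 to 5 mm on cup and lid positions, so I corrected by the close-up view. The grip width on the lid knobs read 12 to 13 mm instead of 15 mm, but both lids stayed level in the grip.

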